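Sort sealed sample bottles by heft and clamp the filled ones in the shaker

ROBOT

A 6-joint arm with a two-finger parallel gripper is mounted at the origin on the work surface. World frame = base frame: x ahead of the robot, y to its left, z up, the work surface at z = 0. Lengths are in m, angles in rad, forces in N, time in s.
With the tool pointing down it reaches from about 0.35 to 0.975 m from the base axis. Payload 7.1 kg.
Tool frame: the origin (TCP) lies between the finger pads; the fingertips stand r.tip_reach ahead of it and the grasp point (between the pads) is the TCP (r.tip_reach is the distance from the TCP to the fingertips, in m); z points along the fingers, y is the line along which they close (so a half turn about z gives the same grasp; the last joint's range is limited). The gripper opens to 88 mm and grips with 3 to 60 N. Pads are 20 mm wide; open, the fingers measure 115 mm over their backs; the gripper's body (75 mm by 178 mm) begins 61 mm behind the grasp point.
Start: joints at [1.284, 0.423, 1.63, -0, 1.089, -0.019], TCP at [0.165, 0.603, 0.242] pointing down, gripper open.
Joint ranges: [-3, 3], [-0.9, 2.11], [0.09, 2.58], [-1.31, 4.45], [0.11, 2.69], [-2.54, 2.54]. Speed limits (rad/s): [2.39, 2.39, 3.01, 3.14, 3.14, 3.14].

INTERFACE

Orientations are given as a 3x3 rotation matrix whose columns are the frame's x, y, z axes.
In Python, from cell import r, imaging, order gives the robot as it stands. The module is installed in compiled form; this text tells all that it offers.
- The arm moves only by the tool send_rows, never from a script. Its argument "commands" is a list that holds one entry, the list of rows, each a list of 5 numbers: the finger opening in cm, from 0 to 8.78, then the shift along the tool's x, y, z in cm, then the turn about the tool's z in degrees. In form: [[[gripper, tx, ty, tz, spin], ...]]. A call has 1 to 5 rows; each row shifts and turns the commanded pose from where the row before left it, along the tool's axes as they then stand; what a row does not reach is not made up. A row lasts 1/12 s, in which the tool goes at most 41.7 mm and 7.16 degrees, less where a joint would pass 70% of its speed; a pose out of reach is approached as far as the arm can. A call with a gripper value outside its range is refused whole. The fingers move at their own pace and stop on an object; "squeeze" is the grip in N (left out, the last holds). Time passes only in rows, so rows that do not move let the fingers close. It gives the time, the measured TCP pose, the force, the opening and the grip force at its end, in the units of the state.
- r.get_obs(): the state, without advancing time (a new reading comes with each control period).
- imaging.get_image(name): name is "scene" or "top" or "wrist"; returns (picture, depth): 480x640x3 uint8, red, green, blue; 480x640 float32, m along the optical axis (not along the pixel's ray), 0 where there is no reading.
- imaging.calibration(name): a dict with "intrinsics" (3x3 intrinsics, pixels), "D" ([k1, k2, p1, p2, k3] as OpenCV has them; the pictures are not rectified), "world_from_camera" (4x4, takes a point from camera to world coordinates). Camera axes: x right, y up, looking along -z (the intrinsics and any distortion apply to the point x, -y, -z); pixel columns grow to the right and rows downward; lengths in m; the calibration is good to about 2 mm. A picture is of the moment at which its call begins: read the wrist's pose just before it. calibration takes no time and is no camera call; for the wrist camera it gives the pose at the moment of the call.
- order.close_job(): hands the job in; it is judged then, once.
The state is a dict: "time": time; "joints": joint angles; "qd": joint speeds; "joint_torque": joint torques, N m; "ee_pos": TCP position; "orientation": TCP orientation; "contact_force": force on the tool from outside, world axes, zero at the start; "torque": the same for the moment, N m; "finger_gap": opening from 0.0 (shut) to 1.0 (fully open); "grip_force": force on a finger pad.
Only numpy, scipy, OpenCV 4.12 (cv2) and the standard library are available. Lean on these libraries where they do the work, as an engineer would, in place of code of your own. Each camera call takes 0.05 s, during which the arm holds its last target. There are 200 camera calls.

TASK

One at a time, take each blue-capped bottle in the grey tray: lift it just clear of the tray, a centimetre or two, and hold it still there a moment to feel whether it is filled (heavy) or empty (light). Press a filled one gently down into a spring clamp of the shaker until it has passed the fingers and stands fully home on the clamp's plate; stand an empty one upright in a pocket of the yellow rack. Do not lean hard on the bottles or drop them, and leave everything else on the bench where it is.

Things in the scene. Friction and masses are not known exactly. Their poses are not given: they have to be found in the camera images.
- bottle_a_mid (a point): Centre, half-way up, of sealed bottle A: opaque white wide-mouth bottle, blue ribbed screw cap, 112 mm tall. Round foot 56 mm across for the lowest 20 mm (bottom edge chamfered), body 50 mm, cap 51 mm across from 82 mm up to the top. z is the bottle's axis, the bottom is 56 mm below. Hold it by the cap, so that the fingers stay above the clamp's.
- bottle_a: The same bottle A, at the centre of its underside, z up its axis; it stands loose on the tray floor. Filled and empty look alike: filled it weighs about 0.43 to 0.50 kg, empty about 0.12 kg. Of A and B one or both are filled, drawn afresh each time.
- bottle_b_mid (a point): Centre, half-way up, of sealed bottle B, the twin of bottle A.
- bottle_b: The same bottle B; the point is the centre of its underside, z up its axis.
- tray: Fixed grey carrying tray, 270 mm along its x by 140 mm along its y, rim 18 mm high, floor 5 mm thick; the point is the centre of its underside. Bottles A and B stand in it near 65 mm either side of the centre along x.
- shaker: Fixed orbital shaker, cream housing about 280 mm (y) by 250 mm (x), perforated aluminium platform with its top 95 mm above the bench carrying two spring clamps; the point is the centre of its underside, its control panel looks along its -x.
- clamp_1: Clamp 1 of the shaker, at the centre of the top of its steel plate, 98 mm above the bench, where a bottle stands. Four spring-steel fingers round it, 45 degrees off the shaker's x and y, reach 50 mm above: flared tips open 68 mm, narrowest 50 mm at 31 mm up. Pushing the 56 mm foot past takes about 8 to 14 N, then eases until the bottom meets the plate. The plate bears 30 N.
- clamp_2: The same for clamp 2, 130 mm from clamp 1 along the shaker's -y.
- rack: Fixed yellow return rack for empties, an open box 180 mm (x) by 90 mm (y), 42 mm high, walls 4 mm, with one divider across the middle making two pockets; the point is the centre of its underside.
- pocket_1 (a point): Centre of the floor of the rack pocket on its -x side (inside about 84 by 82 mm, walls 38 mm above this point). z is up.
- pocket_2 (a point): The same for the pocket on the rack's +x side.
- archive_bottle: Bystander: brown sealed bottle with a red cap, 117 mm tall, 56 mm across, standing on the bench; the point is the centre of its underside.
- spare_cap: Bystander: white screw cap lying in the tray, 25 mm across, 12 mm high; the point is the centre of its underside.
- beaker: Bystander: glass beaker 68 mm across, 85 mm tall; the point is the centre of its underside.
- marker: Bystander: green marker lying on the bench, 130 mm long, 16 mm thick.
- glove_box: Bystander: cardboard glove box 120 by 230 mm, 75 mm high; the point is the centre of its underside.
Things that resemble listed ones, but are neither listed nor needed, are in the scene too. What is shaped like the bottle_b but orange is not meant. What is shaped like the bottle_a but green is not meant.

How it is judged:
By the outcome, as a careful person would: the job done as asked, in the order asked, and still so for the second after the job is handed in, with the robot touching nothing.
It also fails if it takes over 72 s, if anything falls off the work surface, if the arm or the gripper's body presses on something with over 40 N, if the wrist force passes 120 N, or if a joint passes its speed limit or range.

## Working session

There is one attempt and no reset: what is moved stays moved. The work goes in short steps, Python scripts to look and compute and a tool call to move; the robot and the scene stay as the last step left them, time stands still between calls to the robot, and variables do not carry over. Pictures are saved under pics/ and viewed, at most 10 in all, crops included, and the job is handed in when it is done.

Besides the shell and the picture viewer there is one more tool, called after "Emit:" as name([rows], argument=value, ...), one row to a line, values as JSON. send_rows: Moves the arm, as the interface text tells. Its arguments: {"type":"object","properties":{"commands":{"type":"array"},"squeeze":{"type":"number"}},"required":["commands"]}

```bash
mkdir -p pics; cat > h.py <<'E'
import numpy as np, cv2
from cell import r, imaging, order
def shot(n):
    c=imaging.calibration(n); p,d=imaging.get_image(n); return p,d,c
def cloud(d,c):
    K=np.array(c["intrinsics"]);D=np.array(c["D"]);T=np.array(c["world_from_camera"])
    v,u=np.mgrid[0:480,0:640]
    q=cv2.undistortPoints(np.stack([u,v],-1).reshape(-1,1,2).astype(np.float64),K,D).reshape(480,640,2)
    P=np.stack([q[...,0]*d,-q[...,1]*d,-d],-1)
    W=P@T[:3,:3].T+T[:3,3]; W[d<=0]=np.nan
    return W
def save(n,p): cv2.imwrite("pics/"+n,p[...,::-1])
E
python3 - <<'E'
from h import *
o=r.get_obs();print(o["time"],o["ee_pos"],o["orientation"],o["contact_force"],r.tip_reach)
for n in("top","scene"):
    p,d,c=shot(n);save(n+".png",p);np.savez(n+".npz",p=p,d=d,W=cloud(d,c));print(n,np.array(c["world_from_camera"]).round(2).tolist())
E
```

```text
0.0 [0.16520296 0.60222856 0.24086585] [[-9.64364635e-01  2.64576418e-01 -4.13400258e-04]
 [ 2.64576741e-01  9.64363463e-01 -1.50311783e-03]
 [ 9.78574975e-07 -1.55892977e-03 -9.99998785e-01]] [-0.17262835 -0.1188259   0.12988845] 0.019
top [[-0.02, 1.0, -0.07, 0.49], [-1.0, -0.02, -0.01, 0.05], [-0.01, 0.07, 1.0, 1.45], [0.0, 0.0, 0.0, 1.0]]
scene [[0.41, -0.65, 0.64, 1.56], [0.91, 0.28, -0.3, -0.44], [0.02, 0.7, 0.71, 1.18], [0.0, 0.0, 0.0, 1.0]]
```

View pics/top.png

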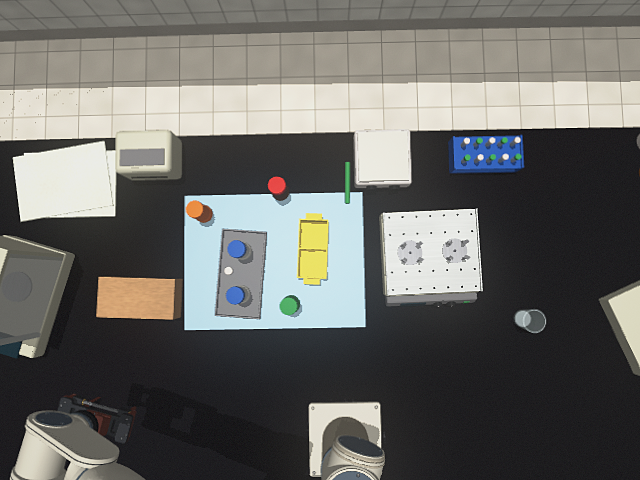

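View pics/scene.png

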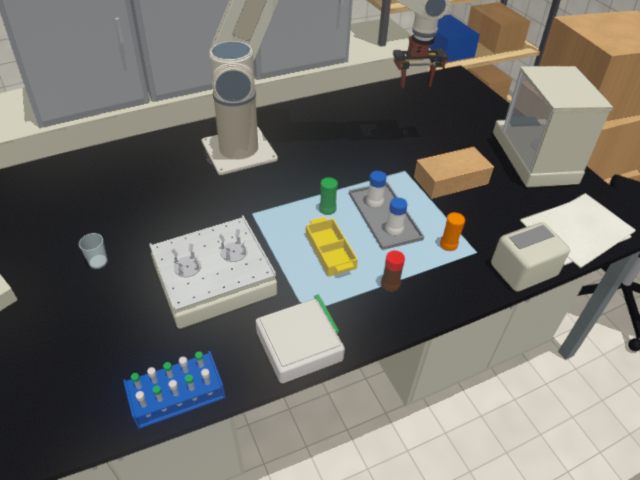

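The top view shows blue caps in the grey tray at (236,249) and (236,295). Things that could be mistaken for them are orange (199,210), green (290,305), red archive (277,186) and the blue tube rack (487,154). I choose the two blue ones in the tray. The clamp plates are at (410,253) and (455,251), and the yellow rack's pockets are at (314,235) and (313,265).

```bash
python3 - <<'E'
from h import *
for n in("top","scene"):
    f=np.load(n+".npz");p,W=f["p"],f["W"];h=cv2.cvtColor(p,cv2.COLOR_RGB2HSV)
    def rep(name,m,minA=20):
        k,l,s,ce=cv2.connectedComponentsWithStats(m.astype(np.uint8))
        for i in range(1,k):
            if s[i,4]<minA: continue
            w=W[l==i];w=w[np.isfinite(w[:,0])]
            if len(w)<10 or np.hypot(*np.median(w,0)[:2])>1.1: continue
            zt=np.percentile(w[:,2],98);t=w[w[:,2]>zt-.006] 
            lo,hi=np.percentile(t,[2,98],axis=0)
            print(n,name,ce[i].round(),s[i,4],"zt%.3f"%zt,"mid",((lo+hi)/2).round(4)[:2],"size",(hi-lo).round(3)[:2])
    H,S,V=h[...,0],h[...,1],h[...,2]
    rep("blue",(H>100)&(H<125)&(S>150)&(V>60),60)
    rep("yellow",(H>22)&(H<34)&(S>150),200)
    rep("green",(H>45)&(H<85)&(S>120)&(V>50),100)
    rep("orange",(H>8)&(H<18)&(S>220),80)
    rep("red",((H<5)|(H>175))&(S>180),80)
    z=W[...,2]
    inb=(W[...,0]>.3)&(W[...,0]<.8)&(W[...,1]<-.0)&(W[...,1]>-.5)
    rep("plat",inb&(z>.085)&(z<.107),500)
    rep("fing",inb&(z>.120)&(z<.165),3)
    rep("tray",(S<60)&(V>70)&(V<150)&(z<.03)&(z>-.01)&(W[...,0]>.2)&(W[...,0]<.8)&(W[...,1]>0),300)
f=np.load("top.npz");p=f["p"]
a=cv2.resize(p[215:325,180:335],None,fx=3,fy=3);b=cv2.resize(p[200:310,370:490],None,fx=3,fy=3)
save("crop.png",np.hstack([a,b])[:, :800])
E
```

```text
top blue [487. 155.] 1904 zt0.062 mid [ 0.8598 -0.4507] size [0.096 0.209]
top blue [236. 249.] 232 zt0.122 mid [0.5779 0.3023] size [0.043 0.043]
top blue [235. 295.] 237 zt0.123 mid [0.4455 0.3086] size [0.045 0.042]
top green [347. 181.] 172 zt0.021 mid [ 0.7845 -0.0237] size [0.125 0.011]
top green [288. 306.] 236 zt0.116 mid [0.4111 0.1551] size [0.045 0.043]
top plat [432. 252.] 7672 zt0.103 mid [ 0.5598 -0.2622] size [0.228 0.272]
top fing [466. 241.] 22 zt0.150 mid [ 0.5856 -0.3511] size [0.008 0.007]
top fing [419. 243.] 19 zt0.150 mid [ 0.5824 -0.2203] size [0.008 0.007]
top fing [449. 242.] 17 zt0.150 mid [ 0.585  -0.3027] size [0.006 0.006]
top fing [403. 244.] 15 zt0.151 mid [ 0.5819 -0.1721] size [0.006 0.009]
top fing [466. 257.] 25 zt0.149 mid [ 0.5379 -0.3513] size [0.007 0.009]
top fing [420. 259.] 20 zt0.150 mid [ 0.5348 -0.222 ] size [0.008 0.005]
top fing [450. 258.] 15 zt0.150 mid [ 0.5359 -0.3031] size [0.008 0.005]
top fing [404. 260.] 16 zt0.148 mid [ 0.5332 -0.1736] size [0.008 0.008]
top tray [239. 279.] 2221 zt0.025 mid [0.504  0.3075] size [0.259 0.151]
t
[... 799 characters left out ...]
0.1753] size [0.009 0.008]
scene fing [222. 238.] 31 zt0.150 mid [ 0.5348 -0.2244] size [0.004 0.006]
scene fing [243. 246.] 19 zt0.148 mid [ 0.5795 -0.1745] size [0.008 0.011]
scene fing [191. 248.] 26 zt0.150 mid [ 0.5362 -0.3046] size [0.011 0.004]
scene fing [227. 251.] 27 zt0.151 mid [ 0.5851 -0.2229] size [0.004 0.007]
scene fing [175. 253.] 34 zt0.150 mid [ 0.5361 -0.3537] size [0.011 0.005]
scene fing [195. 261.] 24 zt0.150 mid [ 0.5856 -0.3045] size [0.007 0.007]
scene fing [180. 266.] 29 zt0.149 mid [ 0.585  -0.3533] size [0.003 0.006]
scene tray [523. 165.] 367 zt0.029 mid [0.4235 0.879 ] size [0.299 0.093]
scene tray [384. 219.] 1902 zt0.020 mid [0.5111 0.306 ] size [0.269 0.153]
```

View pics/crop.png

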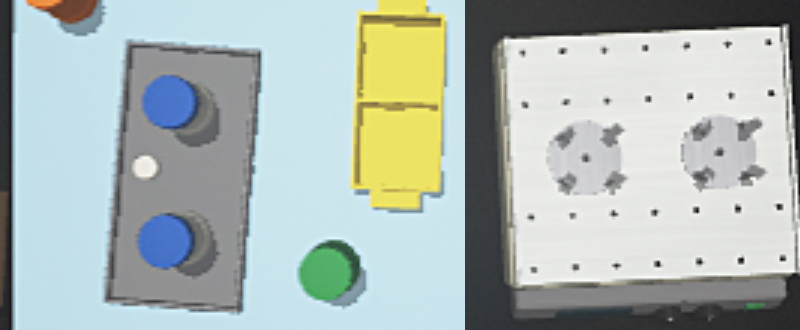

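The crop confirms two blue-capped bottles in the tray, at (168,102) and (165,240) in the crop, with the white spare cap between them. The measurements agree with the given sizes:
- **Caps:** (0.445,0.306) and (0.578,0.300), tops about 0.12 m.
- **Clamp 1:** (0.558,-0.198).
- **Clamp 2:** (0.561,-0.328), 130 mm from clamp 1.

First I square the tool with the world axes, then go to the near bottle.

Emit:
send_rows([
  [[8.78,0,0,0,-5.1],[8.78,0,0,0,-5.1],[8.78,0,0,0,-5.1],[8.78,-2.8,-3,0,0],[8.78,-2.8,-3,0,0]],
])

```text
time: 0.52
ee_pos: [0.2207, 0.5427, 0.2411]
orientation: [[-1.0, -0.003, -0.0], [-0.003, 1.0, -0.0], [0.0, -0.0, -1.0]]
contact_force: [1.0, -0.4, 0.6]
finger_gap: 0.998
grip_force: 0.0
```

Emit:
send_rows([
  [[8.78,-2.8,-3,0,0],[8.78,-2.8,-3,0,0],[8.78,-2.8,-3,0,0],[8.78,-2.8,-3,0,0],[8.78,-2.8,-3,0,0]],
])

```text
time: 0.93
ee_pos: [0.362, 0.3908, 0.2415]
orientation: [[-1.0, 0.0, -0.0], [0.0, 1.0, -0.0], [0.0, -0.0, -1.0]]
contact_force: [-0.1, 0.6, -0.4]
finger_gap: 0.998
grip_force: 0.0
```

Emit:
send_rows([
  [[8.78,-2.8,-3,0,0],[8.78,-2.8,-3,0,0],[8.78,-2.8,-2.6,0,0],[8.78,0,0,0,0],[8.78,0,0,0,0]],
])

```text
time: 1.35
ee_pos: [0.4461, 0.3051, 0.2414]
orientation: [[-1.0, 0.005, -0.001], [0.005, 1.0, -0.0], [0.001, -0.0, -1.0]]
contact_force: [0.0, -0.0, 0.3]
finger_gap: 0.998
grip_force: 0.0
```

```bash
python3 - <<'E'
from h import *
o=r.get_obs();print(o["ee_pos"],o["orientation"].round(3) if hasattr(o["orientation"],'round') else o["orientation"],o["contact_force"],o["time"])
p,d,c=shot("wrist");save("w1.png",p);W=cloud(d,c)
h=cv2.cvtColor(p,cv2.COLOR_RGB2HSV);m=((h[...,0]>100)&(h[...,0]<125)&(h[...,1]>150)).astype(np.uint8)
k,l,s,ce=cv2.connectedComponentsWithStats(m)
for i in range(1,k):
    if s[i,4]<300: continue
    w=W[l==i];w=w[np.isfinite(w[:,0])];z=np.percentile(w[:,2],95);t=w[w[:,2]>z-.005];lo,hi=np.percentile(t,[1,99],axis=0);print(ce[i],s[i,4],z,(lo+hi)/2,hi-lo)
E
```

```text
[0.44606821 0.30506177 0.24135906] [[-1.     0.005 -0.001]
 [ 0.005  1.    -0.   ]
 [ 0.001 -0.    -1.   ]] [ 0.03216887 -0.035435    0.31389418] 1.35
[325.27988506 230.91350575] 3480 0.11720339398601605 [0.44216129 0.31112856 0.11561442] [0.04653876 0.04599503 0.00411892]
[319.25757576 396.64177489] 924 0.3178273680763768 [0.42420093 0.30599748 0.31846252] [0.00161146 0.01104093 0.00211796]
```

The wrist view agrees within 5 mm, so I descend with a small correction.

Emit:
send_rows([
  [[8.78,0.2,0.2,3.5,0],[8.78,0,0,3.5,0],[8.78,0,0,3.3,0],[8.78,0,0,3.3,0],[8.78,0,0,0,0]],
])

```text
time: 1.82
ee_pos: [0.4384, 0.3076, 0.1002]
orientation: [[-1.0, -0.002, -0.009], [-0.002, 1.0, -0.006], [0.009, -0.006, -1.0]]
contact_force: [-0.9, -0.8, -0.3]
finger_gap: 0.999
grip_force: 0.0
```

Emit:
send_rows([
  [[4.6,0,0,0,0],[4.6,0,0,0,0],[4.6,0,0,0,0],[4.6,0,0,0,0],[4.6,0,0,0,0]],
], squeeze=45)

```text
time: 2.23
ee_pos: [0.4439, 0.3092, 0.1074]
orientation: [[-1.0, 0.001, 0.002], [0.001, 1.0, 0.002], [-0.002, 0.002, -1.0]]
contact_force: [0.7, 0.7, -0.7]
finger_gap: 0.66
grip_force: 0.0
```

Emit:
send_rows([
  [[4.6,0,0,0,0],[4.6,0,0,0,0],[4.6,0,0,0,0],[4.6,0,0,0,0],[4.6,0,0,0,0]],
])

```text
time: 2.65
ee_pos: [0.4439, 0.3089, 0.1068]
orientation: [[-1.0, 0.001, 0.002], [0.001, 1.0, 0.001], [-0.002, 0.001, -1.0]]
contact_force: [-0.3, 0.3, 7.8]
finger_gap: 0.576
grip_force: 45.0
```

Emit:
send_rows([
  [[4.6,0,0,-0.4,0],[4.6,0,0,-0.8,0],[4.6,0,0,-0.4,0],[4.6,0,0,0,0],[4.6,0,0,0,0]],
])

```text
time: 3.07
ee_pos: [0.4433, 0.3086, 0.1221]
orientation: [[-1.0, 0.001, 0.001], [0.001, 1.0, 0.0], [-0.001, 0.0, -1.0]]
contact_force: [-0.3, -0.1, -0.4]
finger_gap: 0.576
grip_force: 45.0
```

Emit:
send_rows([
  [[4.6,0,0,0,0],[4.6,0,0,0,0],[4.6,0,0,0,0],[4.6,0,0,0,0],[4.6,0,0,0,0]],
])

```text
time: 3.48
ee_pos: [0.443, 0.3084, 0.1215]
orientation: [[-1.0, 0.001, -0.0], [0.001, 1.0, -0.0], [0.0, -0.0, -1.0]]
contact_force: [0.1, -0.2, -1.1]
finger_gap: 0.574
grip_force: 45.0
```

Emit:
send_rows([
  [[4.6,0,0,0,0],[4.6,0,0,0,0],[4.6,0,0,0,0],[4.6,0,0,0,0],[4.6,0,0,0,0]],
])

```text
time: 3.9
ee_pos: [0.4431, 0.3085, 0.1217]
orientation: [[-1.0, 0.001, 0.0], [0.001, 1.0, 0.0], [-0.0, 0.0, -1.0]]
contact_force: [-0.3, 0.1, -0.5]
finger_gap: 0.575
grip_force: 45.0
```

The reading is about −1 N, so this bottle is empty (the prior expectation was 1.2 N against 4.5 N). I measure the rack rim and check that the bottle really hangs in the gripper.

```bash
python3 - <<'E'
from h import *
for n in("top","scene"):
    f=np.load(n+".npz");p,W=f["p"],f["W"];h=cv2.cvtColor(p,cv2.COLOR_RGB2HSV)
    m=(h[...,0]>20)&(h[...,0]<36)&(h[...,1]>110)&(abs(W[...,0]-.58)<.15)&(abs(W[...,1]-.08)<.1)
    for z0,z1 in((-.01,.015),(.034,.055)):
        q=W[m&(W[...,2]>z0)&(W[...,2]<z1)][:,:2]
        if len(q)<20: print(n,z0,len(q));continue
        lo,hi=np.percentile(q,[1,99],axis=0);print(n,z0,len(q),(lo+hi)/2,hi-lo,cv2.minAreaRect(q.astype(np.float32)))
p,d,c=shot("scene");W=cloud(d,c);h=cv2.cvtColor(p,cv2.COLOR_RGB2HSV)
m=((h[...,0]>100)&(h[...,0]<125)&(h[...,1]>150)&(W[...,1]>.2)).astype(np.uint8)
k,l,s,ce=cv2.connectedComponentsWithStats(m)
for i in range(1,k):
    if s[i,4]>30: w=W[l==i];print(ce[i],s[i,4],np.nanpercentile(w,[2,98],axis=0).round(3).tolist())
print([r.get_obs()["contact_force"].round(2).tolist() for _ in range(1)])
save("s2.png",cv2.resize(p[120:300,280:480],None,fx=3,fy=3))
E
```

```text
top -0.01 1423 [0.57928294 0.08654344] [0.16834919 0.08583744] ((0.5797778367996216, 0.08517768234014511), (0.08692128211259842, 0.17258009314537048), 87.07624053955078)
top 0.034 378 [0.57920868 0.0858706 ] [0.21108478 0.09147245] ((0.5795722007751465, 0.08582966029644012), (0.0873270332813263, 0.21301741898059845), 86.87249755859375)
scene -0.01 850 [0.57904364 0.08404033] [0.18031039 0.09202395] ((0.5781074166297913, 0.08494590222835541), (0.09163476526737213, 0.18645888566970825), 87.54087829589844)
scene 0.034 487 [0.58025767 0.08312208] [0.21479241 0.0944379 ] ((0.5798434019088745, 0.08326984941959381), (0.090487539768219, 0.21828120946884155), 86.74138641357422)
[451.09839817  38.51086957] 1748 [[-0.858, 1.335, -0.197], [-0.598, 1.541, -0.063]]
[378.78735632 174.6954023 ] 174 [[0.285, 0.285, 0.002], [0.469, 0.41, 0.137]]
[398.02727273 205.53181818] 220 [[0.557, 0.277, 0.093], [0.602, 0.32, 0.122]]
[[0.29, 0.33, -1.81]]
```

View pics/s2.png

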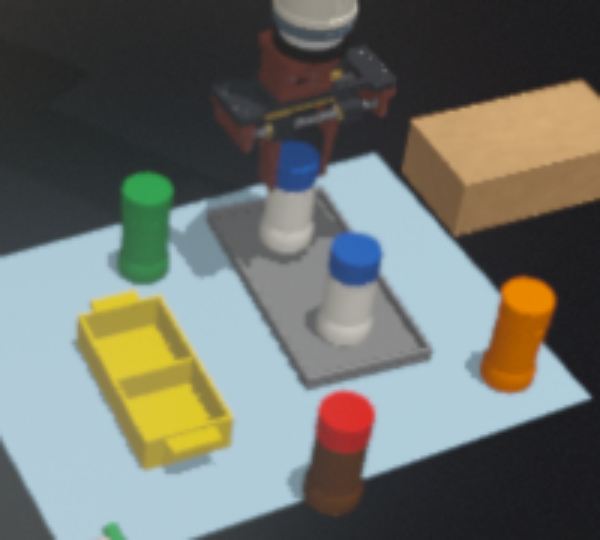

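The crop shows the held bottle hanging upright, cap at (297,165), lifted about 15 mm with its cap top at 0.137. The force readings average about −1.1 N, so it is empty. It goes to pocket_1 at (0.536,0.087).

Emit:
send_rows([
  [[4.6,0,0,-1,0],[4.6,0,0,-2,0],[4.6,0,0,-2,0],[4.6,-0.4,-1,-1,0],[4.6,-0.9,-2.1,0,0]],
])

```text
time: 4.37
ee_pos: [0.4574, 0.279, 0.1847]
orientation: [[-1.0, -0.002, 0.005], [-0.002, 1.0, 0.003], [-0.005, 0.003, -1.0]]
contact_force: [0.6, -0.8, -1.5]
finger_gap: 0.576
grip_force: 45.0
```

Emit:
send_rows([
  [[4.6,-1.2,-2.9,0,0],[4.6,-1.2,-2.9,0,0],[4.6,-1.2,-2.9,0,0],[4.6,-1.2,-2.9,0,0],[4.6,-1.2,-2.9,0,0]],
])

```text
time: 4.78
ee_pos: [0.5164, 0.1303, 0.1821]
orientation: [[-1.0, 0.001, 0.0], [0.001, 1.0, -0.0], [-0.0, -0.0, -1.0]]
contact_force: [0.8, 0.1, -2.5]
finger_gap: 0.572
grip_force: 45.0
```

Emit:
send_rows([
  [[4.6,-1,-2.3,0,0],[4.6,-0.7,-1.5,0,0],[4.6,-0.3,-0.75,0,0],[4.6,0,0,0,0],[4.6,0,0,0,0]],
])

```text
time: 5.2
ee_pos: [0.5357, 0.0867, 0.1818]
orientation: [[-1.0, 0.002, -0.0], [0.002, 1.0, 0.0], [0.0, 0.0, -1.0]]
contact_force: [-0.7, -0.5, -0.2]
finger_gap: 0.573
grip_force: 45.0
```

Emit:
send_rows([
  [[4.6,0,0,1,0],[4.6,0,0,2,0],[4.6,0,0,2,0],[4.6,0,0,1.2,0],[4.6,0,0,0.6,0]],
])

```text
time: 5.62
ee_pos: [0.5343, 0.0877, 0.1115]
orientation: [[-1.0, -0.001, -0.003], [-0.001, 1.0, -0.0], [0.003, -0.0, -1.0]]
contact_force: [-0.4, -0.6, -1.6]
finger_gap: 0.572
grip_force: 45.0
```

Emit:
send_rows([
  [[4.6,0,0,0.3,0],[4.6,0,0,0.2,0],[4.6,0,0,0.1,0],[4.6,0,0,0.1,0],[4.6,0,0,0,0]],
])

```text
time: 6.03
ee_pos: [0.5363, 0.087, 0.1072]
orientation: [[-1.0, 0.001, 0.001], [0.001, 1.0, 0.0], [-0.001, 0.0, -1.0]]
contact_force: [0.3, 0.1, -1.1]
finger_gap: 0.574
grip_force: 45.0
```

Emit:
send_rows([
  [[4.6,0,0,0.1,0],[4.6,0,0,0.05,0],[4.6,0,0,0,0],[4.6,0,0,0,0],[4.6,0,0,0,0]],
])

```text
time: 6.45
ee_pos: [0.5365, 0.087, 0.1058]
orientation: [[-1.0, 0.001, 0.001], [0.001, 1.0, 0.0], [-0.001, 0.0, -1.0]]
contact_force: [-0.1, -0.1, 5.6]
finger_gap: 0.578
grip_force: 45.0
```

Contact with the floor, so I release it.

Emit:
send_rows([
  [[6,0,0,0,0],[7,0,0,0,0],[8.78,0,0,0,0],[8.78,0,0,0,0],[8.78,0,0,0,0]],
])

```text
time: 6.87
ee_pos: [0.5358, 0.0869, 0.105]
orientation: [[-1.0, 0.001, -0.0], [0.001, 1.0, -0.0], [0.0, -0.0, -1.0]]
contact_force: [-0.7, 0.2, -0.3]
finger_gap: 0.913
grip_force: 0.0
```

Emit:
send_rows([
  [[8.78,0,0,0,0],[8.78,0,0,0,0],[8.78,0,0,-0.8,0],[8.78,0,0,-2,0],[8.78,0,0,-3,0]],
])

```text
time: 7.28
ee_pos: [0.5342, 0.0867, 0.1621]
orientation: [[-1.0, 0.001, -0.005], [0.001, 1.0, -0.001], [0.005, -0.001, -1.0]]
contact_force: [-0.5, 0.4, 0.5]
finger_gap: 0.999
grip_force: 0.0
```

Emit:
send_rows([
  [[8.78,0,0,-3,0],[8.78,0,0.5,-2.5,0],[8.78,-0.4,2,-1,0],[8.78,-0.7,3.6,0,0],[8.78,-0.7,3.6,0,0]],
])

```text
time: 7.7
ee_pos: [0.5548, 0.1844, 0.2305]
orientation: [[-1.0, 0.003, 0.003], [0.003, 1.0, 0.001], [-0.003, 0.001, -1.0]]
contact_force: [0.2, -0.4, 1.0]
finger_gap: 0.997
grip_force: 0.0
```

Emit:
send_rows([
  [[8.78,-0.7,3.6,0,0],[8.78,-0.7,3.6,0,0],[8.78,-0.5,2.7,0,0],[8.78,-0.3,1.6,0,0],[8.78,0,0,0,0]],
])

```text
time: 8.12
ee_pos: [0.5764, 0.3017, 0.2285]
orientation: [[-1.0, -0.002, 0.001], [-0.002, 1.0, 0.001], [-0.001, 0.001, -1.0]]
contact_force: [-0.4, -0.1, 0.2]
finger_gap: 1.001
grip_force: 0.0
```

```bash
cat > cap.py <<'E'
from h import *
import sys
o=r.get_obs();print(o["time"],o["ee_pos"],o["contact_force"])
for n in sys.argv[1:]:
    p,d,c=shot(n);W=cloud(d,c);h=cv2.cvtColor(p,cv2.COLOR_RGB2HSV)
    m=((h[...,0]>100)&(h[...,0]<125)&(h[...,1]>150)).astype(np.uint8)
    k,l,s,ce=cv2.connectedComponentsWithStats(m)
    for i in range(1,k):
        w=W[l==i];w=w[np.isfinite(w[:,0])]
        if s[i,4]<100 or len(w)<50: continue
        z=np.percentile(w[:,2],95);t=w[w[:,2]>z-.005];lo,hi=np.percentile(t,[1,99],axis=0);print(n,ce[i].round(),s[i,4],z.round(4),((lo+hi)/2).round(4),(hi-lo).round(3))
E
python3 cap.py wrist scene
```

```text
8.1167 [0.57635219 0.30174458 0.22850657] [-0.41820129 -0.11002185  0.245663  ]
wrist [ 33. 183.] 4517 0.1162 [0.5348 0.0959 0.1142] [0.047 0.036 0.005]
wrist [322. 239.] 3832 0.1171 [0.5755 0.3054 0.1155] [0.047 0.046 0.004]
scene [452.  38.] 1646 -0.0651 [-0.7307  1.4329 -0.0652] [0.266 0.199 0.01 ]
scene [398. 206.] 213 0.12 [0.5807 0.2993 0.1185] [0.043 0.045 0.007]
scene [326. 214.] 176 0.1192 [0.5384 0.0838 0.1177] [0.046 0.045 0.007]
scene [174. 392.] 3512 0.058 [ 0.862  -0.4522  0.0592] [0.099 0.208 0.012]
```

The first bottle stands in pocket_1 with its cap top at about 0.117. The second is centred under the tool, so I descend.

Emit:
send_rows([
  [[8.78,0,0.1,2,0],[8.78,0,0,3.2,0],[8.78,0,0,3.2,0],[8.78,0,0,2.4,0],[8.78,0,0,1.3,0]],
])

```text
time: 8.63
ee_pos: [0.5744, 0.2971, 0.1043]
orientation: [[-1.0, 0.002, -0.004], [0.002, 1.0, -0.002], [0.004, -0.003, -1.0]]
contact_force: [-0.0, 0.1, 0.1]
finger_gap: 1.003
grip_force: 0.0
```

Emit:
send_rows([
  [[6,0,0,0,0],[5.4,0,0,0,0],[5.4,0,0,0,0],[4.6,0,0,0,0],[4.6,0,0,0,0]],
], squeeze=50)

```text
time: 9.05
ee_pos: [0.5771, 0.3004, 0.109]
orientation: [[-1.0, 0.001, 0.003], [0.001, 1.0, 0.002], [-0.003, 0.002, -1.0]]
contact_force: [-0.0, 1.8, 1.1]
finger_gap: 0.656
grip_force: 0.9
```

Emit:
send_rows([
  [[4.6,0,0,0,0],[4.6,0,0,0,0],[4.6,0,0,0,0],[4.6,0,0,0,0],[4.6,0,0,0,0]],
])

```text
time: 9.47
ee_pos: [0.5771, 0.3007, 0.1086]
orientation: [[-1.0, 0.001, 0.003], [0.001, 1.0, 0.001], [-0.003, 0.001, -1.0]]
contact_force: [0.9, 1.7, 7.0]
finger_gap: 0.577
grip_force: 49.7
```

Emit:
send_rows([
  [[4.6,0,0,-0.4,0],[4.6,0,0,-0.8,0],[4.6,0,0,-0.4,0],[4.6,0,0,0,0],[4.6,0,0,0,0]],
])

```text
time: 9.88
ee_pos: [0.5761, 0.2998, 0.1233]
orientation: [[-1.0, 0.001, 0.0], [0.001, 1.0, -0.0], [-0.0, -0.0, -1.0]]
contact_force: [0.7, -0.3, -4.5]
finger_gap: 0.572
grip_force: 49.6
```

Emit:
send_rows([
  [[4.6,0,0,0,0],[4.6,0,0,0,0],[4.6,0,0,0,0],[4.6,0,0,0,0],[4.6,0,0,0,0]],
])

```text
time: 10.3
ee_pos: [0.576, 0.2998, 0.1229]
orientation: [[-1.0, 0.001, -0.0], [0.001, 1.0, -0.0], [0.0, -0.0, -1.0]]
contact_force: [0.4, 0.0, -5.6]
finger_gap: 0.575
grip_force: 49.6
```

Emit:
send_rows([
  [[4.6,0,0,0,0],[4.6,0,0,0,0],[4.6,0,0,0,0],[4.6,0,0,0,0],[4.6,0,0,0,0]],
])

```text
time: 10.72
ee_pos: [0.5761, 0.2999, 0.1232]
orientation: [[-1.0, 0.001, 0.0], [0.001, 1.0, 0.0], [-0.0, 0.0, -1.0]]
contact_force: [0.6, 0.0, -4.9]
finger_gap: 0.578
grip_force: 49.6
```

The reading is −5 N, so this one is filled. I lift it high and carry it to clamp_1 at (0.558,-0.198).

Emit:
send_rows([
  [[4.6,0,0,-1,0],[4.6,0,0,-2,0],[4.6,0,0,-3,0],[4.6,0,0,-3,0],[4.6,0,0,-3,0]],
])

```text
time: 11.13
ee_pos: [0.5759, 0.2998, 0.245]
orientation: [[-1.0, 0.001, -0.0], [0.001, 1.0, -0.0], [0.0, -0.0, -1.0]]
contact_force: [0.7, 1.2, -4.8]
finger_gap: 0.577
grip_force: 49.6
```

Emit:
send_rows([
  [[4.6,0,-0.8,-2.5,0],[4.6,0.1,-2,-1.5,0],[4.6,0.1,-3,0,0],[4.6,0.1,-3.5,0,0],[4.6,0.1,-3.5,0,0]],
])

```text
time: 11.55
ee_pos: [0.5717, 0.1711, 0.2845]
orientation: [[-1.0, -0.001, 0.002], [-0.001, 1.0, 0.0], [-0.002, 0.0, -1.0]]
contact_force: [0.6, 0.2, -4.8]
finger_gap: 0.58
grip_force: 49.6
```

Emit:
send_rows([
  [[4.6,0.1,-3.5,0,0],[4.6,0.1,-3.5,0,0],[4.6,0.1,-3.5,0,0],[4.6,0.1,-3.5,0,0],[4.6,0.1,-3.5,0,0]],
])

```text
time: 11.97
ee_pos: [0.5665, -0.0047, 0.2842]
orientation: [[-1.0, 0.001, 0.001], [0.001, 1.0, -0.0], [-0.001, -0.0, -1.0]]
contact_force: [0.8, 0.4, -4.5]
finger_gap: 0.58
grip_force: 49.6
```

Emit:
send_rows([
  [[4.6,0.1,-3.5,0,0],[4.6,0.1,-3.5,0,0],[4.6,0.1,-3,0,0],[4.6,0.1,-2,0,0],[4.6,0.1,-1.5,0,0]],
])

```text
time: 12.38
ee_pos: [0.5614, -0.1404, 0.2841]
orientation: [[-1.0, 0.003, 0.001], [0.003, 1.0, -0.001], [-0.001, -0.001, -1.0]]
contact_force: [-0.4, 0.4, -4.8]
finger_gap: 0.577
grip_force: 49.6
```

Emit:
send_rows([
  [[4.6,0,-1,0,0],[4.6,0,-0.5,0,0],[4.6,0,0,0,0],[4.6,0,0,0,0],[4.6,0,0,0,0]],
])

```text
time: 12.8
ee_pos: [0.5618, -0.1521, 0.2832]
orientation: [[-1.0, -0.0, -0.0], [-0.0, 1.0, 0.0], [0.0, 0.0, -1.0]]
contact_force: [0.4, -0.1, -5.1]
finger_gap: 0.577
grip_force: 49.6
```

```bash
python3 - <<'E'
from h import *
o=r.get_obs();print(o["ee_pos"],o["contact_force"],o["finger_gap"])
for n in ("top","scene","wrist"):
    p,d,c=shot(n);save("c_"+n+".png",p);W=cloud(d,c)
    near=(abs(W[...,1]+.2)<.12)&(abs(W[...,0]-.56)<.1)
    for nm,z0,z1 in(("tips",.142,.158),("foot",.165,.20)):
        m=(near&(W[...,2]>z0)&(W[...,2]<z1)).astype(np.uint8)
        k,l,s,ce=cv2.connectedComponentsWithStats(m)
        for i in range(1,k):
            if s[i,4]>8: w=W[l==i];print(n,nm,ce[i].round(),s[i,4],w.mean(0).round(4),(w.max(0)-w.min(0)).round(3))
E
```

```text
[ 0.56180911 -0.152129    0.28322469] [ 0.36458388 -0.11932874 -5.07288416] 0.5774099614093668
scene tips [238. 230.] 15 [ 0.5346 -0.1756  0.1464] [0.008 0.009 0.01 ]
scene tips [220. 236.] 12 [ 0.5347 -0.2234  0.146 ] [0.009 0.009 0.008]
scene foot [249. 228.] 100 [ 0.5818 -0.1558  0.1918] [0.028 0.051 0.018]
wrist tips [291. 197.] 77 [ 0.5323 -0.1721  0.1463] [0.01  0.01  0.007]
wrist tips [229. 199.] 101 [ 0.5335 -0.2202  0.146 ] [0.009 0.01  0.008]
wrist tips [124. 201.] 53 [ 0.5351 -0.3009  0.1475] [0.01  0.008 0.007]
wrist tips [134. 260.] 80 [ 0.5834 -0.3004  0.1461] [0.01  0.01  0.008]
wrist tips [234. 258.] 105 [ 0.5816 -0.2192  0.1457] [0.01  0.01  0.007]
wrist foot [324. 215.] 329 [ 0.5371 -0.1477  0.1928] [0.017 0.049 0.017]
```

My y sum was short by 46 mm. The relative foot-to-clamp offsets from both cameras agree on −46 mm.

Emit:
send_rows([
  [[4.6,0.2,-1.3,0,0],[4.6,0.2,-2,0,0],[4.6,0,-1.3,0,0],[4.6,0,0,0,0],[4.6,0,0,0,0]],
])

```text
time: 13.37
ee_pos: [0.5577, -0.1999, 0.2831]
orientation: [[-1.0, 0.003, -0.0], [0.003, 1.0, 0.0], [0.0, 0.0, -1.0]]
contact_force: [0.6, 0.2, -4.2]
finger_gap: 0.578
grip_force: 49.6
```

Emit:
send_rows([
  [[4.6,0,0,0.6,0],[4.6,0,0,0.8,0],[4.6,0,0,0.8,0],[4.6,0,0,0.4,0],[4.6,0,0,0,0]],
])

```text
time: 13.78
ee_pos: [0.5569, -0.1984, 0.2553]
orientation: [[-1.0, 0.0, -0.003], [0.0, 1.0, 0.001], [0.003, 0.001, -1.0]]
contact_force: [-0.9, 0.0, -3.6]
finger_gap: 0.578
grip_force: 49.6
```

```bash
python3 - <<'E'
from h import *
o=r.get_obs();print(o["ee_pos"],o["contact_force"],o["finger_gap"])
p,d,c=shot("scene");q=shot("wrist")[0]
save("d.png",np.hstack([cv2.resize(p[180:290,160:280],(400,367)),cv2.resize(q[130:380,180:460],(400,367))]))
E
```

```text
[ 0.55688472 -0.19837486  0.25532899] [-0.85683959  0.03899093 -3.6373669 ] 0.5776238403677839
```

View pics/d.png

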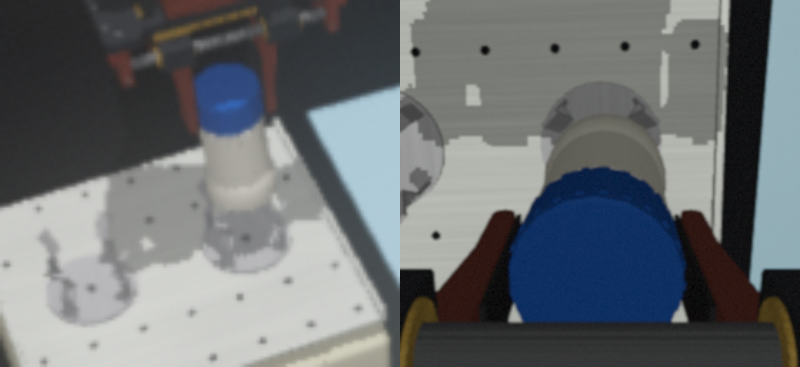

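The wrist view shows the foot, centred at about (605,160), between the two visible tips at (558,115) and (645,115). It is within about 1–2 mm of centre in y. I press down in small steps while reading the force.

Emit:
send_rows([
  [[4.6,0,-0.1,0.3,0],[4.6,0,0,0.4,0],[4.6,0,0,0.4,0],[4.6,0,0,0.2,0],[4.6,0,0,0,0]],
])

```text
time: 14.3
ee_pos: [0.5573, -0.1999, 0.2435]
orientation: [[-1.0, 0.001, -0.001], [0.001, 1.0, 0.0], [0.001, 0.0, -1.0]]
contact_force: [0.3, 0.3, -4.8]
finger_gap: 0.576
grip_force: 49.6
```

Emit:
send_rows([
  [[4.6,0,0,0.2,0],[4.6,0,0,0.2,0],[4.6,0,0,0.2,0],[4.6,0,0,0.2,0],[4.6,0,0,0,0]],
])

```text
time: 14.72
ee_pos: [0.5575, -0.2, 0.2357]
orientation: [[-1.0, 0.001, -0.001], [0.001, 1.0, 0.0], [0.001, 0.0, -1.0]]
contact_force: [-0.2, 0.5, -5.3]
finger_gap: 0.58
grip_force: 49.6
```

Emit:
send_rows([
  [[4.6,0,0,0.2,0],[4.6,0,0,0.2,0],[4.6,0,0,0.2,0],[4.6,0,0,0.2,0],[4.6,0,0,0,0]],
])

```text
time: 15.13
ee_pos: [0.5583, -0.2003, 0.2286]
orientation: [[-1.0, 0.001, 0.001], [0.001, 1.0, -0.001], [-0.001, -0.001, -1.0]]
contact_force: [0.1, -0.7, 0.3]
finger_gap: 0.574
grip_force: 49.7
```

Emit:
send_rows([
  [[4.6,0,0,0.2,0],[4.6,0,0,0.2,0],[4.6,0,0,0.2,0],[4.6,0,0,0.2,0],[4.6,0,0,0,0]],
])

```text
time: 15.55
ee_pos: [0.5574, -0.2, 0.2193]
orientation: [[-1.0, 0.001, -0.001], [0.001, 1.0, 0.0], [0.001, 0.0, -1.0]]
contact_force: [1.4, -1.1, -4.9]
finger_gap: 0.576
grip_force: 49.6
```

Emit:
send_rows([
  [[4.6,0,0,0.2,0],[4.6,0,0,0.2,0],[4.6,0,0,0.2,0],[4.6,0,0,0.1,0],[4.6,0,0,0,0]],
])

```text
time: 15.97
ee_pos: [0.5574, -0.2, 0.2125]
orientation: [[-1.0, 0.001, -0.001], [0.001, 1.0, 0.0], [0.001, 0.0, -1.0]]
contact_force: [1.7, -0.6, -6.0]
finger_gap: 0.577
grip_force: 49.6
```

Emit:
send_rows([
  [[4.6,0,0,0.2,0],[4.6,0,0,0.2,0],[4.6,0,0,0.2,0],[4.6,0,0,0.1,0],[4.6,0,0,0,0]],
])

```text
time: 16.38
ee_pos: [0.5574, -0.1999, 0.2056]
orientation: [[-1.0, 0.001, -0.001], [0.001, 1.0, 0.0], [0.001, 0.0, -1.0]]
contact_force: [0.5, 0.1, -6.3]
finger_gap: 0.579
grip_force: 49.6
```

Emit:
send_rows([
  [[4.6,0,0,0.1,0],[4.6,0,0,0.1,0],[4.6,0,0,0,0],[4.6,0,0,0,0],[4.6,0,0,0,0]],
])

```text
time: 16.8
ee_pos: [0.5577, -0.2, 0.2041]
orientation: [[-1.0, 0.001, -0.0], [0.001, 1.0, 0.0], [0.0, 0.0, -1.0]]
contact_force: [-0.1, 1.6, -5.2]
finger_gap: 0.583
grip_force: 49.6
```

Emit:
send_rows([
  [[4.6,0,0,0.1,0],[4.6,0,0,0.05,0],[4.6,0,0,0,0],[4.6,0,0,0,0],[4.6,0,0,0,0]],
])

```text
time: 17.22
ee_pos: [0.5577, -0.2, 0.2026]
orientation: [[-1.0, 0.001, -0.0], [0.001, 1.0, 0.0], [0.0, 0.0, -1.0]]
contact_force: [0.0, -0.0, -4.2]
finger_gap: 0.579
grip_force: 49.6
```

Emit:
send_rows([
  [[4.6,0,0,0.05,0],[4.6,0,0,0.05,0],[4.6,0,0,0,0],[4.6,0,0,0,0],[4.6,0,0,0,0]],
])

```text
time: 17.63
ee_pos: [0.5578, -0.2001, 0.2018]
orientation: [[-1.0, 0.001, 0.0], [0.001, 1.0, -0.0], [-0.0, -0.0, -1.0]]
contact_force: [-0.2, 0.6, -3.6]
finger_gap: 0.576
grip_force: 49.6
```

Emit:
send_rows([
  [[4.6,0,0,0.05,0],[4.6,0,0,0.05,0],[4.6,0,0,0,0],[4.6,0,0,0,0],[4.6,0,0,0,0]],
])

```text
time: 18.05
ee_pos: [0.5583, -0.2001, 0.2016]
orientation: [[-1.0, 0.001, 0.001], [0.001, 1.0, -0.0], [-0.001, -0.0, -1.0]]
contact_force: [-0.6, 2.0, 6.2]
finger_gap: 0.577
grip_force: 49.7
```

Emit:
send_rows([
  [[4.6,0,0,0.05,0],[4.6,0,0,0,0],[4.6,0,0,0,0],[4.6,0,0,0,0],[4.6,0,0,0,0]],
])

```text
time: 18.47
ee_pos: [0.5586, -0.2001, 0.2015]
orientation: [[-1.0, 0.001, 0.002], [0.001, 1.0, -0.0], [-0.002, -0.0, -1.0]]
contact_force: [-1.6, 2.9, 9.2]
finger_gap: 0.58
grip_force: 49.7
```

The bottom met the plate at TCP 0.2016, as predicted, so the bottle is home. I release and withdraw.

Emit:
send_rows([
  [[6,0,0,0,0],[7,0,0,0,0],[8.78,0,0,0,0],[8.78,0,0,0,0],[8.78,0,0,0,0]],
])

```text
time: 18.88
ee_pos: [0.5577, -0.2002, 0.2]
orientation: [[-1.0, 0.001, -0.0], [0.001, 1.0, -0.0], [0.0, -0.0, -1.0]]
contact_force: [0.3, -0.0, -0.8]
finger_gap: 0.921
grip_force: 0.0
```

Emit:
send_rows([
  [[8.78,0,0,0,0],[8.78,0,0,-1,0],[8.78,0,0,-2,0],[8.78,0,0,-3,0],[8.78,0,0,-3,0]],
])

```text
time: 19.3
ee_pos: [0.5572, -0.1999, 0.2912]
orientation: [[-1.0, 0.001, -0.002], [0.001, 1.0, 0.001], [0.002, 0.001, -1.0]]
contact_force: [0.6, 0.1, 0.1]
finger_gap: 1.002
grip_force: 0.0
```

Emit:
send_rows([
  [[8.78,2,1,-1,0],[8.78,3,2,0,0],[8.78,3,2,0,0],[8.78,2,1,0,0],[8.78,0,0,0,0]],
])

```text
time: 19.72
ee_pos: [0.4541, -0.1382, 0.3007]
orientation: [[-1.0, 0.0, -0.002], [0.0, 1.0, 0.001], [0.002, 0.001, -1.0]]
contact_force: [-0.5, 0.3, -0.3]
finger_gap: 1.003
grip_force: 0.0
```

```bash
python3 cap.py scene top; python3 - <<'E'
from h import *
p=shot("scene")[0];save("e.png",cv2.resize(p[120:320,120:480],(792,440)))
E
```

```text
19.7167 [ 0.45412593 -0.13819305  0.30072467] [-0.5219567   0.31586022 -0.30167202]
scene [451.  38.] 1783 -0.0653 [-0.7302  1.4351 -0.0651] [0.262 0.2   0.01 ]
scene [326. 214.] 169 0.1194 [0.5383 0.0853 0.1178] [0.05  0.044 0.007]
scene [230. 221.] 208 0.2136 [ 0.5588 -0.1993  0.2121] [0.047 0.045 0.007]
scene [174. 392.] 3516 0.0581 [ 0.8615 -0.4522  0.06  ] [0.099 0.209 0.014]
top [487. 155.] 1913 0.0597 [ 0.8604 -0.4508  0.0711] [0.098 0.209 0.033]
top [417. 250.] 268 0.2148 [ 0.5578 -0.1955  0.213 ] [0.044 0.045 0.006]
top [312. 261.] 219 0.1209 [0.5363 0.0869 0.1202] [0.043 0.043 0.008]
```

View pics/e.png

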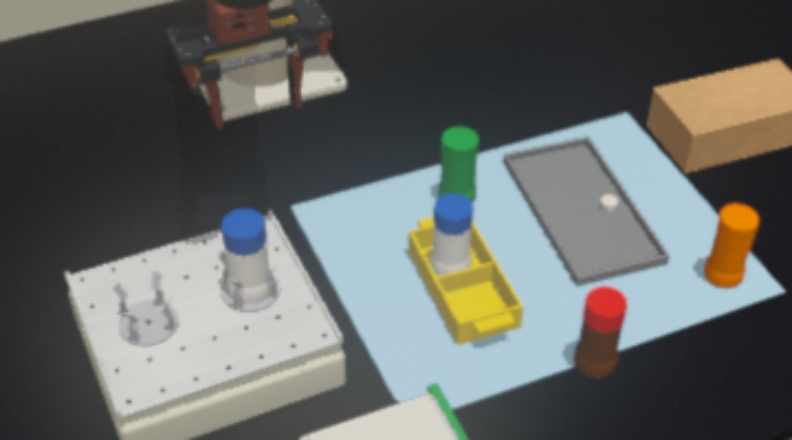

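One bottle stands in the clamp with its cap at (244,230). The other is upright in the rack pocket with its cap at (453,213). The bystanders are undisturbed and the gripper is clear, so I hand the job in.

```bash
python3 -c "
from h import *
print(order.close_job())"
```

```text
the job is handed in; nothing more can be done
None
```

The job is handed in: the filled bottle (about 5 N when lifted) is fully home in clamp 1, the empty one (about 1 N) stands upright in pocket 1 of the rack, and it took about 20 s of the 72 s allowed, with no verdict returned.

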